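Put the washed pastry roller back on its axle

ROBOT

A 6-joint arm with a two-finger parallel gripper is mounted at the origin on a cart in front of the work surface, level with it; the furniture and walls round the work are solid. World frame = base frame: x ahead of the robot, y to its left, z up, the work surface at z = 0. Lengths are in m, angles in rad, forces in N, time in s.
With the tool pointing down it reaches from about 0.4 to 0.825 m from the base axis. Payload 7 kg.
Tool frame: the origin (TCP) lies midway between the tips of the shut fingers; the grasp point (between the pads) lies arm.hold_point_z behind it (arm.hold_point_z is the distance from the TCP to the grasp point, in m); z points along the fingers, y is the line along which they close (so a half turn about z gives the same grasp; the last joint's range is limited). The gripper opens to 88 mm and grips with 3 to 60 N. Pads are 19 mm wide; open, the fingers measure 130 mm over their backs; the gripper's body (78 mm by 193 mm) begins 47 mm behind the grasp point.
Start: joints at [-0.873, 0.359, 0.012, 0, -1.224, -0.288], TCP at [0.269, -0.619, 0.227] pointing down, gripper open.
Joint ranges: [-3.07, 3.07], [-1.43, 2.12], [-1.02, 1.25], [-3.03, 1.67], [-3.05, -0], [-3.03, 3.03]. Speed limits (rad/s): [2.39, 2.39, 3.01, 3.14, 3.14, 3.14].

INTERFACE

Orientations are given as [roll, pitch, yaw] about the fixed x, y, z axes, in that order (R = Rz(yaw) Ry(pitch) Rx(roll)).
In Python, from station import arm gives the robot as it stands.
- The arm moves only by the shell command python3 -m crank 'ROWS' [OPENING] [FORCE]. ROWS is JSON, a list that holds one entry, the list of rows, each a list of 4 numbers: the shift along the tool's x, y, z in units of 25 mm (1.0 is 25 mm), then the turn about the tool's z in units of 5 degrees (1.0 is 5 degrees). A call has 1 to 12 rows; each row is the pose to reach, as a shift and turn from the pose commanded when the call began, along the tool's axes at that moment; what a row does not reach only later rows make up. A row lasts 1/8 s, in which the tool goes at most 62.5 mm and 10.7 degrees, less where a joint would pass 70% of its speed; a pose out of reach is approached as far as the arm can. A call with a gripper value outside its range is refused whole. OPENING is the closure, from 0 (fully open) to 1 (shut), set as the call begins (- or left out, the last holds). The fingers move at their own pace and stop on an object; FORCE is the grip in N (left out, the last holds). Time passes only in rows, so rows that repeat a pose let the fingers close. It gives the time, the measured TCP pose, the force, the opening and the grip force at its end, in the units of the state.
- arm.get_state(): the state, without advancing time (a new reading comes with each control period).
- arm.grab_frame(name): name is "side" or "top" or "wrist"; returns (picture, depth): 420x560x3 uint8, red, green, blue; 420x560 float32, m along the optical axis (not along the pixel's ray), 0 where there is no reading.
- arm.get_calibration(name): a dict with "mtx" (3x3 intrinsics, pixels), "k1" (the pictures are not rectified: a ray, as slopes to the right and down, at radius r is drawn at 1 + k1 r^2 times it, then the intrinsics apply), "R" (3x3) and "t" (3): a world point X has camera coordinates R X + t; the wrist camera has in their place "mount" (4x4, takes a point from camera to tool coordinates, whose origin is the TCP and whose axes are the flange's). Camera axes: x right, y down, z forward; pixel columns grow to the right and rows downward; lengths in m; the calibration is good to about 2 mm. A picture is of the moment at which its call begins: read the wrist's pose just before it. get_calibration takes no time and is no camera call.
- arm.job_done(): hands the job in; it is judged then, once.
Trained networks look in the newest picture that a camera, given by its name, has taken for a name from the list of things; names that differ only in an ending like _2 or _b are one class to them, and where a whole thing is asked for, a point or a joint stands for the part that bears it (a point fixed in the world has none). Each returns a list of dicts, best first, with "score" (0 to 1); they miss things now and then, are a little off and sometimes report something else, mostly with a low value. They report only what shows in the picture. A call takes as long as a camera call. They do not tell look-alikes from the thing itself.
- arm.recognise(thing, camera): "extent" ([left, top, width, height] in pixels, round what is visible of it).
- arm.trace(thing, camera): "mask" (420x560 bool, what is visible of it) and "extent" ([left, top, width, height] in pixels, round what is visible of it).
The state is a dict: "t": time; "q": joint angles; "qd": joint speeds; "joint_efforts": joint torques, N m; "eef_pos": TCP position; "ee_rot": TCP orientation; "force": force on the tool from outside, world axes, zero at the start; "moment": the same for the moment, N m; "width": finger opening in m; "gripper_force": force on a finger pad.
Only numpy, scipy, OpenCV 4.12 (cv2) and the standard library are available. Lean on these libraries where they do the work, as an engineer would, in place of code of your own. Each camera call takes 0.05 s, during which the arm holds its last target. There are 200 camera calls.

TASK

The hollow wooden pastry roller has been washed and lies on the sloping white drying rack. Take the steel axle off its stand by the wooden handle, push it through the roller from the rack's low end until the roller is close to the collar, lift the roller out on the axle without touching the roller with the gripper, and lay the axle with the roller on it back in both forks of the stand, handle at the same end as before. Do not drop the roller, and leave the stand, rack and other things on the worktop where they are.

Things in the scene. Friction and masses are not known exactly. Their poses are not given: they have to be found in the camera images.
- axle: Loose steel axle with pale wooden handle, 207 mm, 0.18 kg, at first level in the stand's forks, z up. Origin on its axis at the collar's front face, +x to the free tip. Along x: handle -82 to -32 mm (bar 20 wide in y, 24 high in z; grip at about -57, closing along y), round neck 14 mm thick to -8, collar 36 mm across to 0, spindle 14 mm thick with round end to 125.
- axle_tip (a point): The free end of the axle's spindle, 125 mm from the axle's origin along +x.
- roller: Loose hollow wooden roller, 0.15 to 0.31 kg, 75 mm long, 73 mm across, with a round bore of 30 mm right through. Origin at its middle on the bore's axis; x is that axis. At the start +x points up the rack's slope, 30 degrees above level; its low end (x = -37.5 mm) is the one to enter.
- rack: White sloping drying rack, fixed, base 140 x 100 mm. Origin on the worktop under the roller's middle, which lies 180 mm up; z up, +x the level direction in which the slope rises at 30 degrees. A shallow V trough 92 mm long; two small stops before the roller's low end stand lower than the bore and clear a 36 mm collar. The space before the low end is free.
- stand: Fixed stand: dark wooden base 170 x 100 x 16 mm, two dark steel Y-forks 10 mm thick, open at the top. Origin on the worktop near its middle, z up, +x along the seated axle. Forks at x = -64 mm (for the neck) and +64 mm (for the spindle near its tip). Site stand_rest tells where the axle lies. Behind it (x over 0.56 m, y under 0.16 m) a wall cabinet hangs 0.47 m above the worktop.
- stand_rest (a point): Where the axle's origin (collar face) lies when seated: x = -44 mm (give or take 7), y = 0, z = 110 mm in the stand's frame, axle level. Axes as the stand's. The forks' V notches (90 degrees) are 50 mm wide at their tops, about 126 mm above the worktop. The roller then hangs between the forks, its bore resting on the spindle.
- timer: Pale blue kitchen timer, 69 mm wide and 42 mm high, a bystander; origin at its underside.
- pad: Dark blue notepad, 154 x 105 x 14 mm, a bystander; origin at its underside.
- shaker: Steel cocktail shaker, 86 mm wide and 216 mm high, a bystander; origin at its underside.
- salt: Round olive-wood salt box, 91 mm wide and 80 mm high, a bystander; origin at its underside.
- tumbler: Glass tumbler, 77 mm wide and 94 mm high, a bystander; origin at its underside.
- lime_a: Half a lime, cut face down, 54 mm wide and 35 mm high, a bystander; origin at its underside.
Things that resemble listed ones, but are neither listed nor needed, are in the scene too. Leave any blue or turquoise look-alike of the roller alone.

How it is judged:
On the way, in this order (a step that is already met when the one before it is completed fails the run):
1. the axle is lifted out of the stand (height (world z) of axle above 0.15 m and contact force between axle and stand below 0.1 N), for 0.1 s.
2. the roller is lifted clear of the rack, threaded on the axle, by the axle alone (x of roller in the frame of axle between 0.033 and 0.063 m and y of roller in the frame of axle between -0.012 and 0.012 m and z of roller in the frame of axle between -0.012 and 0.012 m and angle between the x axis of roller and the x axis of axle, either way round below 0.2 rad and height (world z) of roller above 0.19 m and contact force between roller and rack below 0.1 N and contact force between axle and the fingers above 1 N), for 0.2 s.
At the end, for the whole second after the job is handed in: The axle lies in both forks, handle at its former end (within 6 mm sideways and in height at collar and tip, 11 mm lengthwise); the roller is threaded on the spindle, at most 25 mm from the collar; both are released and at rest (x of roller in the frame of axle between 0.033 and 0.063 m and y of roller in the frame of axle between -0.012 and 0.012 m and z of roller in the frame of axle between -0.012 and 0.012 m and angle between the x axis of roller and the x axis of axle, either way round below 0.2 rad and x of axle in the frame of stand between -0.055 and -0.033 m and y of axle in the frame of stand between -0.006 and 0.006 m and z of axle in the frame of stand between 0.104 and 0.116 m and y of axle_tip in the frame of stand between -0.006 and 0.006 m and z of axle_tip in the frame of stand between 0.104 and 0.116 m and angle between the x axis of axle and the x axis of stand, either way round below 0.1 rad and linear speed of roller below 0.03 m/s and linear speed of axle below 0.02 m/s and angular speed of roller below 0.5 rad/s); the robot touches nothing.
It fails at once if the gripper or arm presses on the roller (contact force between roller and the fingers above 2 N or contact force between roller and the arm above 2 N).
It fails at once if the roller is dropped (height (world z) of roller below 0.05 m).
It fails at once if a bystander is disturbed (distance of any of timer, pad, shaker, salt, tumbler, lime_a from where it was at the start of the episode above 0.03 m).
It also fails if it takes over 72 s, if anything falls off the work surface, if the arm or the gripper's body presses on something with over 40 N, if the wrist force passes 120 N, or if a joint passes its speed limit or range.

## Working session

There is one attempt and no reset: what is moved stays moved. The work goes in short steps, Python scripts to look and compute and a shell command to move; the robot and the scene stay as the last step left them, time stands still between calls to the robot, and variables do not carry over. Pictures are saved under pics/ and viewed, at most 10 in all, crops included, and the job is handed in when it is done.

```bash
ls; mkdir -p pics; python3 - <<'E'
from station import arm
import cv2,numpy as np
s=arm.get_state(); print(s, arm.hold_point_z)
out=[]
for n in ("side","top"):
    p,d=arm.grab_frame(n); c=arm.get_calibration(n); print(n,c)
    cv2.imwrite(f"pics/{n}0.png",p[:,:,::-1]); np.savez(f"{n}0.npz",p=p,d=d)
    for th in ("axle","roller","rack","stand"):
        print(th,[(round(r["score"],2),r["extent"]) for r in arm.recognise(th,n)])
print(arm.get_calibration("wrist"), arm.get_state()["t"])
E
```

```text
pics
{'t': 0.0, 'q': array([-8.72903750e-01,  3.59384060e-01,  1.10760262e-02, -3.40594172e-04,
       -1.22410663e+00, -2.88091677e-01]), 'qd': array([-0.00064343, -0.00211396, -0.00189219,  0.00103835,  0.00111939,
       -0.00051861]), 'joint_efforts': array([ 6.29128613e-05, -5.82717025e+01,  2.93048269e+01,  6.99714661e+00,
        6.68754205e-03, -1.69274049e-04]), 'eef_pos': array([ 0.26871391, -0.61868076,  0.22563371]), 'ee_rot': array([ 3.13995003e+00, -1.52864468e-04, -2.73190762e+00]), 'force': array([ 0.04889629, -0.1231589 , -0.37551752]), 'moment': array([ 0.02709369, -0.01204566,  0.00795748]), 'gripper_force': 0.0, 'width': 0.08759714575909464} 0.0188
side {'mtx': array([[413.01337759,   0.        , 282.84763014],
       [  0.        , 413.01337759, 214.6771353 ],
       [  0.        ,   0.        ,   1.        ]]), 'k1': -0.08165699323295164, 'R': array([[-0.88236882, -0.47054074,  0.00408353],
       [-0.3178534 ,  0.58960213, -0.74252174],
       [ 0.34697908, -0.656476  , -0.66980951]]), 't': array([0.46148172, 0.34223422, 0.967415  ])}
axle [(0.97, [320.5, 196.4
[... 811 characters left out ...]
.74, [188.3, 259.6, 26.7, 21.5]), (0.71, [158.3, 212.7, 29.6, 24.0])]
rack [(0.82, [166.2, 213.6, 35.2, 34.7])]
stand [(0.91, [288.0, 227.3, 45.6, 46.9])]
{'mtx': array([[353.98706474,   0.        , 281.41041162],
       [  0.        , 353.98706474, 207.29829809],
       [  0.        ,   0.        ,   1.        ]]), 'k1': -0.06050304829365507, 'mount': array([[ 9.91371818e-04, -9.59878793e-01, -2.80413480e-01,
         7.61112954e-02],
       [ 9.99999281e-01,  1.14095365e-03, -3.70189435e-04,
         1.99047122e-04],
       [ 6.75275772e-04, -2.80412911e-01,  9.59879234e-01,
        -1.57650095e-01],
       [ 0.00000000e+00,  0.00000000e+00,  0.00000000e+00,
         1.00000000e+00]])} 0.5
```

View pics/side0.png

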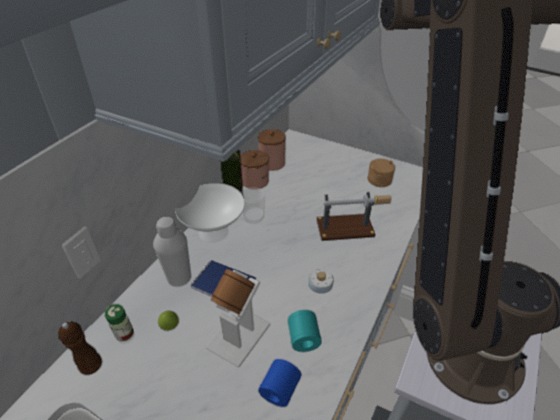

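View pics/top0.png

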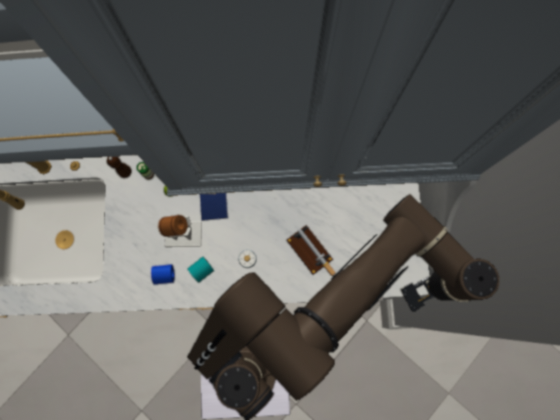

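```bash
cat > h.py <<'E'
from station import arm
import cv2,numpy as np
from scipy.spatial.transform import Rotation as Ro
def cam(n,s=None):
    c=arm.get_calibration(n)
    if n=="wrist":
        M=c["mount"]; RT=Ro.from_euler("xyz",s["ee_rot"]).as_matrix()
        Rw=RT@M[:3,:3]; tw=RT@M[:3,3]+s["eef_pos"]     # cam->world
        R=Rw.T; t=-R@tw
    else: R,t=c["R"],c["t"]
    return c["mtx"],np.array([c["k1"],0,0,0,0.]),R,np.array(t)
def cloud(d,C,mask=None):
    K,D,R,t=C
    m=(d>0) if mask is None else mask&(d>0)
    v,u=np.nonzero(m)
    xy=cv2.undistortPoints(np.c_[u,v].astype(float)[:,None],K,D)[:,0]
    z=d[v,u]; P=np.c_[xy*z[:,None],z]
    return (P-t)@R, np.c_[u,v]
def proj(X,C):
    K,D,R,t=C
    return cv2.projectPoints(np.asarray(X,float).reshape(-1,3),cv2.Rodrigues(R)[0],t,K,D)[0][:,0]
def pca(P):
    c=np.median(P,0); w,V=np.linalg.eigh(np.cov((P-c).T)); return c,np.sqrt(w[::-1]),V[:,::-1].T
E
python3 - <<'E'
from h import *
np.set_printoptions(precision=4,suppress=True)
for n in ("side","top"):
    p,d=arm.grab_frame(n); C=cam(n); print(n,"campos",-C[2].T@C[3])
    for th in ("axle","roller","rack","stand","timer","pad","tumbler"):
        for r in arm.trace(th,n)[:3]:
            P,uv=cloud(d,C,r["mask"])
            if len(P)<15: continue
            c,w,V=pca(P); print(th,round(r["score"],2),np.round(r["extent"]),len(P),"med",c,"sd",w,"ax",V[0],"min",np.percentile(P,2,0),"max",np.percentile(P,98,0))
            if th in("axle","roller","rack","stand") : np.savez(f"m_{n}_{th}_{int(r['extent'][0])}.npz",P=P,uv=uv,c=p[uv[:,1],uv[:,0]])
p,_=arm.grab_frame("side")
a=cv2.resize(p[180:250,310:400],None,fx=4.4,fy=6,interpolation=3)[:, :396]; b=cv2.resize(p[255:375,190:300],None,fx=3.6,fy=3.5,interpolation=3)
cv2.imwrite("pics/crop1.png",np.hstack([a,b[:420]])[:,:,::-1])
E
```

```text
side campos [0.1803 0.6504 0.9002]
axle 0.71 [322. 194.  67.  13.] 400 med [ 0.4006 -0.2891  0.1153] sd [0.0582 0.02   0.0065] ax [-0.8207 -0.5712 -0.0102] min [ 0.3403 -0.3354  0.0946] max [ 0.5007 -0.2242  0.1263]
roller 0.9 [212. 264.  43.  52.] 1238 med [0.5191 0.2287 0.201 ] sd [0.035  0.0223 0.0201] ax [-0.5243  0.4258  0.7374] min [0.4964 0.1616 0.1409] max [0.5648 0.2621 0.2266]
roller 0.85 [287. 310.  34.  43.] 1182 med [0.3838 0.1597 0.0612] sd [0.0268 0.0196 0.0166] ax [-0.6117  0.6362 -0.4701] min [0.3444 0.1087 0.0026] max [0.4316 0.1913 0.0726]
rack 0.88 [206. 269.  63. 100.] 2332 med [0.5159 0.2409 0.0117] sd [0.0535 0.0359 0.0231] ax [-0.0708 -0.295   0.9529] min [0.4833 0.1542 0.0054] max [0.5781 0.2835 0.1759]
stand 0.76 [318. 194.  60.  47.] 1520 med [ 0.4445 -0.2577  0.0162] sd [0.0513 0.029  0.026 ] ax [-0.8462 -0.5328 -0.0096] min [ 0.3621 -0.3241  0.0034] max [ 0.5258 -0.1891  0.1192]
timer 0.68 [214. 265.  40.  49.] 1225 med [0.5174 0.2291 0.201 ] sd [0.0219 0.0207 0.0189] ax [-0.3905 -0.7054  0.5915] min [0.4964 0.1906 0.1556] max [0.5601 0.2621 0.226 ]
timer
[... 1277 characters left out ...]
 [162. 214.  38.  35.] 688 med [0.5113 0.1802 0.011 ] sd [0.058  0.0421 0.0223] ax [ 0.0514 -0.2208  0.974 ] min [ 0.483   0.1426 -0.0015] max [0.578  0.2825 0.1828]
stand 0.8 [288. 227.  42.  49.] 1003 med [ 0.4491 -0.2671  0.0174] sd [0.0473 0.0331 0.03  ] ax [-0.8377 -0.539  -0.0878] min [ 0.3636 -0.3389  0.0047] max [ 0.5183 -0.1979  0.1235]
timer 0.51 [239. 248.  19.  22.] 278 med [ 0.4223 -0.0331  0.0278] sd [0.0181 0.0175 0.0086] ax [-0.9837 -0.0874 -0.1569] min [ 0.3911 -0.0649 -0.0021] max [ 0.4555 -0.0023  0.0452]
pad 0.59 [201. 191.  25.  29.] 696 med [0.6353 0.0932 0.0118] sd [0.0302 0.03   0.0044] ax [ 0.0214 -0.9997  0.0092] min [0.5866 0.0425 0.0022] max [0.6864 0.1432 0.0205]
```

View pics/crop1.png

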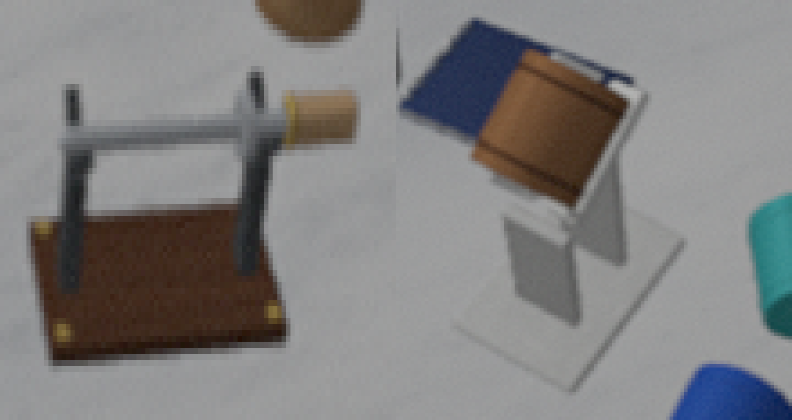

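```bash
ls m_*; cat >> h.py <<'E'
from scipy.optimize import least_squares
def cylfit(P,r,c0,yaw0,el0,fixel=False,scale=.002):
    """c0 centre; returns yaw, elevation, perpendicular point; axis offset only across"""
    def ax(y,e): return np.array([np.cos(y)*np.cos(e),np.sin(y)*np.cos(e),np.sin(e)])
    def f(q):
        a=ax(q[3],el0 if fixel else q[4]); D=P-q[:3]
        return np.r_[np.linalg.norm(np.cross(D,a),axis=1)-r, 0.001*((q[:3]-c0)@a)/.01]
    s=least_squares(f,np.r_[c0,yaw0,el0],loss="soft_l1",f_scale=scale); q=s.x; a=ax(q[3],el0 if fixel else q[4])
    x=(P-q[:3])@a; return q,a,np.percentile(x,[1,50,99]),np.median(np.abs(f(q)))
E
python3 - <<'E'
from h import *
import glob
np.set_printoptions(precision=4,suppress=True)
S=np.load("m_side_roller_212.npz"); T=np.load("m_top_roller_157.npz")
for nm,l in (("side",[S]),("top",[T]),("both",[S,T])):
    P=np.vstack([l_["P"] for l_ in l]); c=np.vstack([l_["c"] for l_ in l]).astype(int)
    P=P[(c[:,0]-c[:,2]>30)]   # brown
    for y0 in (-1.57,1.57):
        print(nm,len(P),y0,*cylfit(P,.0365,np.array([.53,.215,.18]),y0,np.pi/6))
for n in ("side","top"):
    f=glob.glob(f"m_{n}_rack_*")[0]; P=np.load(f)["P"]; b=P[(P[:,2]<.02)]
    print("rackbase",n,cv2.minAreaRect(b[:,:2].astype(np.float32)*1000))
    h=P[P[:,2]>.1]; print("high part y vs z", [(round(float(k),2),round(float(np.median(h[np.abs(h[:,1]-k)<.01,2])),3)) for k in np.arange(.15,.29,.02) if (np.abs(h[:,1]-k)<.01).sum()>3])
    f=glob.glob(f"m_{n}_stand_*")[0]; P=np.load(f)["P"]; b=P[(P[:,2]<.03)]
    print("standbase",n,cv2.minAreaRect(b[:,:2].astype(np.float32)*1000), np.median(b[:,2]))
    f=glob.glob(f"m_{n}_axle_*")[0]; Z=np.load(f); P=Z["P"]; P=P[P[:,2]>.09]
    c,a=P.mean(0),pca(P)[2][0]; print("axle",n,c,a,np.percentile((P-c)@a,[1,99]))
E
```

```text
m_side_axle_321.npz
m_side_rack_206.npz
m_side_roller_212.npz
m_side_roller_287.npz
m_side_stand_318.npz
m_top_axle_302.npz
m_top_rack_161.npz
m_top_roller_151.npz
m_top_roller_157.npz
m_top_roller_188.npz
m_top_stand_288.npz
side 1039 -1.57 [ 0.5322  0.2143  0.1789 -1.5952  0.5217] [-0.0212 -0.8667  0.4984] [-0.0351 -0.0004  0.035 ] 0.0009040858522419773
side 1039 1.57 [ 0.5322  0.2143  0.1789  1.5464 -0.5217] [ 0.0212  0.8667 -0.4984] [-0.035   0.0004  0.0351] 0.0009040877041190803
top 489 -1.57 [ 0.5344  0.2148  0.1802 -1.6426  0.5361] [-0.0616 -0.8575  0.5108] [-0.032   0.0271  0.0423] 0.0027904391352360468
top 489 1.57 [0.5297 0.2116 0.1824 0.0607 0.1894] [0.9803 0.0596 0.1883] [-0.027   0.0058  0.0374] 0.004461250443995531
both 1528 -1.57 [ 0.5326  0.2144  0.1792 -1.5997  0.5257] [-0.025  -0.8646  0.5018] [-0.0348  0.0056  0.0416] 0.00124491176561526
both 1528 1.57 [0.5303 0.2126 0.1798 0.0884 0.3011] [0.9513 0.0843 0.2965] [-0.0297  0.004   0.0376] 0.004718858044835232
rackbase side ((534.5107421875, 164.07757568359375), (109.08944702148438, 247.67918395996094), 1.8929622173309326)
high part y vs z [(0.15, 0.17), (0.17, 0.176), (0.19, 0.162), (0.21, 0.154), (0.23, 0.135), (0.25, 0.111)]
standbase side ((458.9474182128906, -285.1209716796875), (171.03236389160156, 151.114990234375), 34.6373291015625) 0.01566870227766037
axle side [ 0.4095 -0.2861  0.1149] [-0.8366 -0.5476  0.015 ] [-0.1122  0.0836]
rackbase top ((536.5952758789062, 214.06405639648438), (150.72203063964844, 106.9541244506836), 87.11975860595703)
high part y vs z [(0.15, 0.173), (0.17, 0.176), (0.19, 0.171), (0.21, 0.163), (0.23, 0.146)]
standbase top ((447.4265441894531, -272.7271423339844), (172.31764221191406, 105.18328094482422), 33.90455627441406) 0.016540850986357818
axle top [ 0.416  -0.2908  0.1191] [-0.83   -0.5566  0.0363] [-0.1099  0.0895]
```

```bash
python3 -m crank '[[[0,0,-0.6,1],[-1,1.2,-0.6,2.5],[-2,2.4,-0.6,4]]]' 0 ; python3 - <<'E'
from h import *
np.set_printoptions(precision=4,suppress=True)
s=arm.get_state(); print(s["q"],s["ee_rot"],s["eef_pos"])
for n in ("side","top"):
    p,d=arm.grab_frame(n); C=cam(n)
    for th in ("shaker","lime_a","salt","pad"):
        for r in arm.trace(th,n)[:2]:
            P,uv=cloud(d,C,r["mask"])
            if len(P)>15: print(n,th,round(r["score"],2),np.percentile(P,2,0),np.percentile(P,98,0))
    P,uv=cloud(d,C); 
    m=(P[:,2]>.03)&(P[:,2]<.4)&(P[:,0]>.3)&(P[:,0]<.7)&(P[:,1]>.28)&(P[:,1]<.6)
    print(n,"near insert area: count",m.sum()); 
    if m.sum(): 
        H,_,_=np.histogram2d(P[m,0],P[m,1],bins=[np.arange(.3,.71,.05),np.arange(.28,.61,.04)]); print(H.astype(int))
E
```

```text
t: 1.72
eef_pos: [0.2909, -0.5435, 0.2413]
ee_rot: [3.141, -0.0, -3.086]
force: [0.6, 0.8, 0.6]
width: 0.0874
gripper_force: 0.0
[-0.763   0.2544 -0.1018 -0.     -1.2148 -0.7524] [ 3.1415 -0.0001 -3.0862] [ 0.2909 -0.5435  0.2413]
side shaker 0.67 [0.7376 0.1162 0.0095] [0.7971 0.1792 0.2157]
side shaker 0.49 [0.484  0.1551 0.0019] [0.5814 0.2836 0.1743]
side lime_a 0.9 [0.6842 0.2488 0.0042] [0.728  0.2923 0.0339]
side lime_a 0.27 [ 0.3835 -0.5979  0.0049] [ 0.4684 -0.5171  0.0703]
side salt 0.85 [ 0.3834 -0.5932  0.0067] [ 0.4665 -0.5171  0.0702]
side pad 0.59 [0.6045 0.0461 0.0024] [0.7296 0.1499 0.0144]
side pad 0.49 [0.4964 0.1909 0.145 ] [0.5625 0.2622 0.2266]
side near insert area: count 812
[[105  27   0   0   0   0   0   0]
 [441 158   0   0   0   0   0   0]
 [ 53  28   0   0   0   0   0   0]
 [  0   0   0   0   0   0   0   0]
 [  0   0   0   0   0   0   0   0]
 [  0   0   0   0   0   0   0   0]
 [  0   0   0   0   0   0   0   0]
 [  0   0   0   0   0   0   0   0]]
top pad 0.91 [0.5889 0.0409 0.0028] [0.6849 0.1418 0.0213]
top pad 0.25 [ 0.3619 -0.3296  0.0061] [ 0.522  -0.1984  0.2918]
top near insert area: count 213
[[ 27   1   0   0   0   0   0   0]
 [146   5   0   0   0   0   0   0]
 [ 33   1   0   0   0   0   0   0]
 [  0   0   0   0   0   0   0   0]
 [  0   0   0   0   0   0   0   0]
 [  0   0   0   0   0   0   0   0]
 [  0   0   0   0   0   0   0   0]
 [  0   0   0   0   0   0   0   0]]
```

```bash
python3 -m crank '[[[-0.5,1.6,0,-1.5],[-1.2,3.6,0,-3],[-1.9,5.6,0,-4.5],[-2.6,7.4,0,-6.1],[-2.94,8.15,0,-6.1],[-2.94,8.15,0,-6.1],[-2.94,8.15,0,-6.1]]]' 0 ; python3 - <<'E'
from h import *
np.set_printoptions(precision=4,suppress=True)
s=arm.get_state(); print(s["q"],s["ee_rot"],s["eef_pos"])
p,d=arm.grab_frame("wrist"); C=cam("wrist",s); cv2.imwrite("pics/w1.png",p[:,:,::-1])
P,uv=cloud(d,C); col=p[uv[:,1],uv[:,0]].astype(int)
np.savez("w1.npz",P=P,uv=uv,c=col)
for th in ("axle","stand"):
    for r in arm.trace(th,"wrist")[:2]:
        Q,u=cloud(d,C,r["mask"]); print(th,r["score"],r["extent"],len(Q),np.percentile(Q,[2,50,98],0)); 
        np.savez(f"w1_{th}.npz",P=Q,u=u); break
Q=np.load("w1_axle.npz")["P"]; Q=Q[Q[:,2]>.09]
b=np.load("w1_stand.npz")["P"]; b=b[b[:,2]<.03]; print("base",cv2.minAreaRect(b[:,:2].astype(np.float32)*1000),np.median(b[:,2]))
c=np.array([.4474,-.2727,.11]); u=np.array([np.cos(np.radians(34)),np.sin(np.radians(34)),0])
x=(Q-c)@u
for k in np.arange(-.14,.11,.01):
    m=np.abs(x-k)<.005
    if m.sum()>5: 
        q=Q[m]; print(round(k,3),m.sum(),"top z",np.percentile(q[:,2],95).round(4),"lat",np.percentile((q-c)@np.array([-u[1],u[0],0]),[3,97]).round(4))
E
```

```text
t: 3.1
eef_pos: [0.3519, -0.3368, 0.2416]
ee_rot: [-3.142, -0.0, -2.549]
force: [-0.1, 0.4, -0.1]
width: 0.0879
gripper_force: 0.0
[-0.3587  0.0344 -0.3654  0.0002 -1.171  -0.6192] [-3.1416 -0.0002 -2.5486] [ 0.3519 -0.3368  0.2416]
stand 0.88 [241.8, 197.7, 87.1, 154.4] 6139 [[ 0.3567 -0.3469  0.0095]
 [ 0.4114 -0.2875  0.0156]
 [ 0.5276 -0.1971  0.1218]]Traceback (most recent call last):
  File "<stdin>", line 11, in <module>
    fid = stack.enter_context(open(os.fspath(file), "rb"))
                              ~~~~^^^^^^^^^^^^^^^^^^^^^^^
FileNotFoundError: [Errno 2] No such file or directory: 'w1_axle.npz'
```

View pics/w1.png

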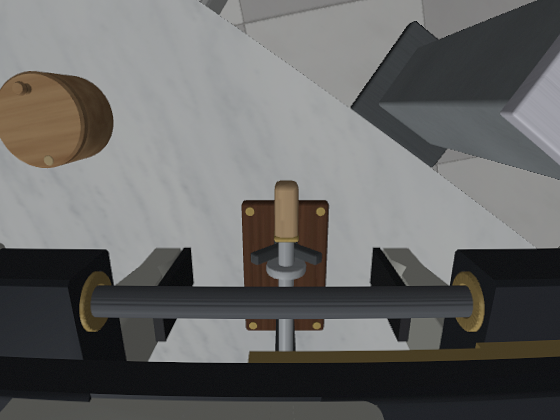

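```bash
python3 - <<'E'
from h import *
np.set_printoptions(precision=4,suppress=True)
Z=np.load("w1.npz"); P,uv=Z["P"],Z["uv"]
b=np.load("w1_stand.npz")["P"]; b=b[np.abs(b[:,2]-.016)<.006]; print("base",cv2.minAreaRect(b[:,:2].astype(np.float32)*1000),np.median(b[:,2]))
g=(P[:,2]>.09)&(P[:,2]<.14)&(uv[:,0]>200)&(uv[:,0]<340)&(uv[:,1]>170)&(uv[:,1]<285)
Q=P[g]; c=np.array([.4474,-.2727,.11]); th=np.radians(34); u=np.array([np.cos(th),np.sin(th),0]); v=np.array([-u[1],u[0],0])
x=(Q-c)@u
for k in np.arange(-.14,-.02,.006):
    m=np.abs(x-k)<.003
    if m.sum()>5: 
        q=Q[m]; print(round(k,3),m.sum(),"z",np.percentile(q[:,2],[5,50,95]).round(4),"lat",np.percentile((q-c)@v,[2,50,98]).round(4))
# corners: project expected base corners / bolts for check
e=arm.get_state(); C=cam("wrist",e)
for xx in (-.126,-.044,-.064): print(xx,proj(c+u*xx,C))
E
```

```text
base ((444.6146545410156, -269.2881164550781), (169.6347198486328, 100.40914154052734), 34.185890197753906) 0.015425042270605004
-0.128 197 z [0.1034 0.1173 0.1209] lat [-0.0043  0.0041  0.0129]
-0.122 180 z [0.1173 0.1209 0.1224] lat [-0.0052  0.0041  0.014 ]
-0.116 168 z [0.1178 0.1211 0.1225] lat [-0.0049  0.005   0.0141]
-0.11 166 z [0.1178 0.1209 0.1221] lat [-0.0049  0.0042  0.0142]
-0.104 166 z [0.1181 0.1211 0.1223] lat [-0.0049  0.005   0.0143]
-0.098 158 z [0.1185 0.1211 0.1226] lat [-0.0049  0.0042  0.0134]
-0.092 156 z [0.1182 0.1211 0.1224] lat [-0.005   0.0042  0.0135]
-0.086 169 z [0.1178 0.121  0.1222] lat [-0.0055  0.0043  0.0136]
-0.08 92 z [0.1145 0.1216 0.1229] lat [-0.0061  0.0043  0.0145]
-0.074 104 z [0.1117 0.1156 0.1172] lat [-0.0026  0.0044  0.0105]
-0.068 569 z [0.1012 0.1148 0.1226] lat [-0.0239  0.0044  0.0327]
-0.062 405 z [0.1083 0.1164 0.1232] lat [-0.0248  0.0044  0.0336]
-0.056 474 z [0.1032 0.1162 0.1262] lat [-0.012   0.0044  0.0203]
-0.05 232 z [0.1154 0.1249 0.1277] lat [-0.0123  0.0035  0.0213]
-0.038 71 z [0.1121 0.1154 0.1168] lat [-0.0017  0.0045  0.0109]
-0.126 [[280.8657 185.6852]]
-0.044 [[280.9686 274.5147]]
-0.064 [[280.9446 254.1126]]
```

```bash
python3 -m crank '[[[0.05,0.16,1.5,0],[0.05,0.16,3,0],[0.05,0.16,4.5,0],[0.05,0.16,5.6,0],[0.05,0.16,5.86,0],[0.05,0.16,5.86,0]]]' 0 12; python3 -m crank '[[[0,0,0,0],[0,0,0,0],[0,0,0,0],[0,0,0,0],[0,0,0,0],[0,0,0,0],[0,0,0,0],[0,0,0,0]]]' 1 12
```

```text
t: 4.0
eef_pos: [0.3486, -0.3342, 0.0953]
ee_rot: [3.141, -0.0, -2.549]
force: [0.9, 0.3, 0.7]
width: 0.0878
gripper_force: 0.0
t: 5.0
eef_pos: [0.3489, -0.3339, 0.0952]
ee_rot: [-3.141, 0.0, -2.548]
force: [0.8, 0.3, -0.6]
width: 0.02
gripper_force: 12.0
```

Gripped (20 mm). Pull back 3 mm, then tilt tip-up by lowering the handle about the neck fork.

```bash
python3 -m crank '[[[0.12,0,0,0],[0.12,0,0,0],[0.11,0,0.15,0],[0.1,0,0.3,0],[0.07,0,0.45,0],[0.05,0,0.6,0],[0.03,0,0.75,0],[0.02,0,0.9,0],[0.02,0,0.9,0],[0.02,0,0.9,0]]]' - 12; python3 - <<'E'
from h import *
np.set_printoptions(precision=4,suppress=True)
s=arm.get_state(); print(s["force"],s["moment"])
ps=[]
for n in ("side","top"):
    p,d=arm.grab_frame(n); ps.append(p[180:260,300:410] if n=="side" else p[200:280,270:380])
    for r in arm.trace("axle",n)[:1]:
        Q,_=cloud(d,cam(n),r["mask"]); print(n,r["score"],r["extent"],len(Q)); np.savez(f"t_{n}.npz",P=Q)
        c,w,V=pca(Q); print(c,w,V[0])
cv2.imwrite("pics/tilt1.png",np.hstack([cv2.resize(p,None,fx=3.6,fy=3.6,interpolation=3) for p in ps])[:,:,::-1])
E
```

```text
t: 6.25
eef_pos: [0.3493, -0.334, 0.0728]
ee_rot: [-3.14, 0.001, -2.548]
force: [3.4, 0.2, 5.5]
width: 0.0198
gripper_force: 12.0
[3.4478 0.1621 5.4906] [ 0.1976 -0.9966 -0.0394]
side 0.68 [325.0, 188.3, 56.4, 19.9] 352
[ 0.4106 -0.2857  0.1261] [0.0551 0.0304 0.0064] [-0.6646 -0.5971 -0.4491]
```

View pics/tilt1.png

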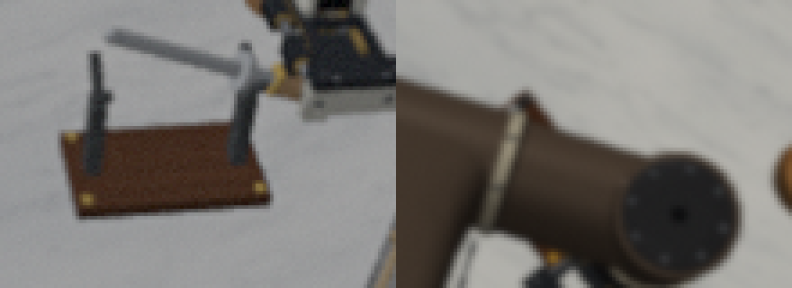

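```bash
python3 -m crank '[[[0,0,0,0],[0,0,0,0],[0,0,0,0],[0,0,-0.3,0],[0,0,-1,0],[0,0,-2,0],[0,0,-3,0],[0,0,-4,0],[0,0,-5,0],[0,0,-5,0]]]' 1 60; cat >> h.py <<'E'
def tiltfit(n,u_yaw,zmin=.0):
    """axle in hand: fit spindle as 7 mm cylinder; returns grasp-relative line"""
    s=arm.get_state(); p,d=arm.grab_frame(n); C=cam(n); rs=arm.trace("axle",n)
    R=Ro.from_euler("xyz",s["ee_rot"]).as_matrix(); g=s["eef_pos"]-R[:,2]*arm.hold_point_z
    u=np.array([np.cos(u_yaw),np.sin(u_yaw),0])
    for r in rs[:2]:
        Q,uv=cloud(d,C,r["mask"]); X=(Q-g)@u; Y=(Q-g)@np.array([-u[1],u[0],0]); c=p[uv[:,1],uv[:,0]].astype(int)
        m=(X>.08)&(X<.24)&(np.abs(Y)<.03)&(c[:,0]-c[:,2]<25); print(n,r["score"],r["extent"],len(Q),m.sum())
        if m.sum()<40: continue
        Q=Q[m]; q,a,rg,e=cylfit(Q,.007,np.median(Q,0),u_yaw,.43); print("yaw,el deg",np.degrees(q[3:]),"err",e)
        for xx in (.05,.1,.15,.18): 
            k=(xx-(q[:3]-g)@u)/(a@u); pt=q[:3]+a*k; print(xx,"lat",((pt-g)@np.array([-u[1],u[0],0])).round(4),"dz",(pt-g)[2].round(4))
        tip=Q[np.argsort((Q-g)@a)[-8:]].mean(0); print("tip rel: along,lat,z",(tip-g)@u,(tip-g)@np.array([-u[1],u[0],0]),(tip-g)[2], "axis dist from g", (tip-g)@a)
    return p
E
python3 - <<'E'
from h import *
np.set_printoptions(precision=4,suppress=True)
s=arm.get_state(); print(s["force"],s["moment"])
u=s["ee_rot"][2]+np.pi
p=tiltfit("side",u); cv2.imwrite("pics/lift1.png",p[:,:,::-1]); tiltfit("top",u)
E
```

```text
t: 7.7
eef_pos: [0.348, -0.3339, 0.1986]
ee_rot: [-3.141, 0.001, -2.549]
force: [-0.6, 0.2, -1.9]
width: 0.0195
gripper_force: 60.0
[-0.5889  0.1946 -1.9203] [-0.1075  0.1154  0.059 ]
side 0.66 [331.9, 154.1, 59.4, 19.8] 428 188
yaw,el deg [33.855  21.9839] err 0.0007650396396531303
0.05 lat 0.0001 dz 0.0186
0.1 lat -0.0 dz 0.0388
0.15 lat -0.0001 dz 0.059
0.18 lat -0.0002 dz 0.0711
tip rel: along,lat,z 0.1782748498850164 0.00428649547606938 0.0728463015878765 axis dist from g 0.19257320456698732
```

View pics/lift1.png

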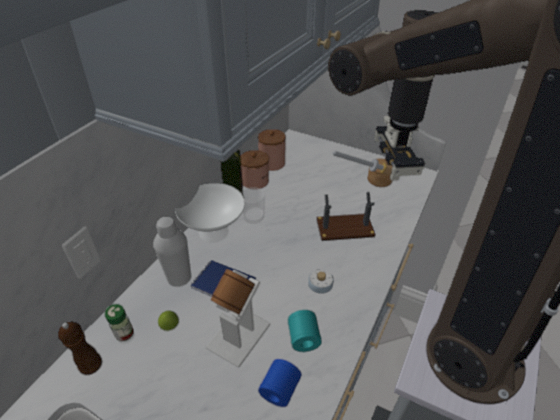

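```bash
python3 -m crank '[[[0,0,1.5,0],[0,0,3,0],[0,0,4.2,0],[0,0,4.8,0],[0,0,4.8,0]]]' 1 60;  python3 -m crank '[[[0,0,0,0],[0,0,0.2,0],[-0.01,0,0.3,0],[-0.03,0,0.4,0],[-0.05,0,0.48,0],[-0.05,0,0.48,0]]]' 1 12; python3 -m crank '[[[0,0,0,0],[0,0,0,0],[0,0,0,0],[0,0,-0.15,0],[0,0,-0.4,0],[0,0,-0.8,0],[0,0,-1.5,0],[0,0,-2.5,0],[0,0,-3.5,0],[0,0,-4.5,0],[0,0,-5.2,0],[0,0,-5.3,0]]]' 1 60; python3 - <<'E'
from h import *
np.set_printoptions(precision=4,suppress=True)
s=arm.get_state(); print(s["force"],s["moment"])
p=tiltfit("side",s["ee_rot"][2]+np.pi)
E
```

```text
t: 8.52
eef_pos: [0.3484, -0.3336, 0.0758]
ee_rot: [3.14, -0.0, -2.549]
force: [3.4, 1.0, -1.4]
width: 0.0195
gripper_force: 60.0
t: 9.28
eef_pos: [0.3506, -0.3337, 0.0665]
ee_rot: [-3.139, 0.002, -2.548]
force: [3.0, 4.9, 8.7]
width: 0.0197
gripper_force: 12.0
t: 10.78
eef_pos: [0.3493, -0.3335, 0.1994]
ee_rot: [-3.14, 0.001, -2.549]
force: [-0.9, 0.3, -1.6]
width: 0.0193
gripper_force: 60.0
[-0.8887  0.3244 -1.6218] [-0.0128  0.0724 -0.0425]
side 0.75 [332.9, 146.4, 56.5, 26.1] 417 184
yaw,el deg [34.1445 27.6229] err 0.0009422460845176358
0.05 lat 0.0001 dz 0.0271
0.1 lat 0.0003 dz 0.0533
0.15 lat 0.0004 dz 0.0794
0.18 lat 0.0005 dz 0.0951
tip rel: along,lat,z 0.17081871684888678 0.00345333230180446 0.0920063287861545 axis dist from g 0.1940158593326729
side 0.19 [244.6, 189.5, 20.2, 35.3] 686 0
```

```bash
python3 -m crank '[[[-0.3,0.2,-1.2,-1.5],[-1,0.8,-2.4,-3.5],[-2,1.5,-3.4,-5.5],[-3,2.3,-4.2,-7.5],[-4,3.1,-4.4,-9.5],[-5,3.9,-4.4,-11.5],[-6,4.7,-4.4,-13.5],[-7,5.5,-4.4,-15.5],[-8,6.3,-4.4,-17.5],[-9,7.1,-4.4,-19.5],[-9.8,7.7,-4.4,-21.5],[-10.36,8.15,-4.4,-23.5]]]' 1 60; python3 -c "
from h import *
s=arm.get_state();print(s['q'],s['ee_rot'],s['eef_pos'],s['t'])"
```

```text
t: 12.38
eef_pos: [0.4499, -0.0186, 0.3068]
ee_rot: [3.14, 0.002, -0.491]
force: [-0.3, -0.5, -2.4]
width: 0.0193
gripper_force: 60.0
[ 3.98388958e-01 -6.83132400e-02 -3.16912754e-01 -3.62250602e-04
 -1.32423927e+00  6.81135658e-01] [ 3.14022703e+00  1.55885790e-03 -4.91361548e-01] [ 0.44993572 -0.01857662  0.30682199] 12.375
```

```bash
python3 -m crank '[[[-0.5,-1.4,0,-2],[-1.1,-3.1,0,-4],[-1.7,-4.8,0,-6],[-2.3,-6.6,0,-8],[-2.9,-8.4,0,-10],[-3.5,-10.2,0,-12],[-4.1,-12,0,-14],[-4.7,-13.8,0,-16],[-5.3,-15.6,0,-18],[-5.9,-17.4,0,-20],[-6.4,-19,0,-22],[-6.7,-19.84,0,-23.4]]]' 1 60; python3 -m crank '[[[0,0,0,0],[0,0,0,0]]]' 1 60;  python3 - <<'E'
from h import *
np.set_printoptions(precision=4,suppress=True)
s=arm.get_state(); print(s["q"],s["ee_rot"],s["eef_pos"])
u=s["ee_rot"][2]+np.pi
p=tiltfit("side",u); q=tiltfit("top",u)
cv2.imwrite("pics/pre.png",np.hstack([cv2.resize(p[150:400,100:350],(400,400)),cv2.resize(q[150:350,50:250],(400,400))])[:,:,::-1])
E
```

```text
t: 13.88
eef_pos: [0.5394, 0.498, 0.3049]
ee_rot: [-3.139, 0.003, 1.55]
force: [-0.8, -1.0, -1.9]
width: 0.0193
gripper_force: 60.0
t: 14.12
eef_pos: [0.5395, 0.4958, 0.3067]
ee_rot: [-3.14, 0.002, 1.543]
force: [-0.2, -0.1, -1.3]
width: 0.0196
gripper_force: 60.0
[ 1.0079  0.4259  0.292  -0.0002 -1.439   2.1057] [-3.1403  0.0017  1.5428] [0.5395 0.4958 0.3067]
top 0.63 [79.7, 209.0, 41.1, 13.5] 246 106
yaw,el deg [268.7211  27.204 ] err 0.0010263958720015788
0.05 lat 0.0019 dz 0.0284
0.1 lat 0.0022 dz 0.0541
0.15 lat 0.0025 dz 0.0798
0.18 lat 0.0027 dz 0.0953
tip rel: along,lat,z 0.16776455462898066 0.001174614695677765 0.09622022558318105 axis dist from g 0.19319875996153726
```

View pics/pre.png

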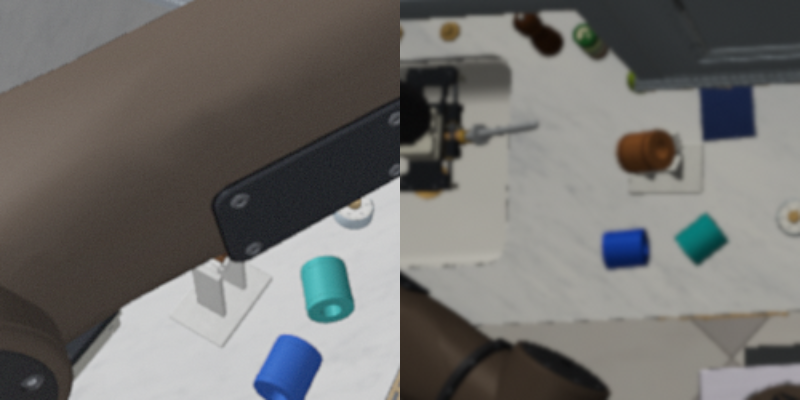

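```bash
python3 -m crank '[[[0,0,1.3,0],[0,0,2.8,0],[0,0,4.3,0],[0,0,5.8,0],[0,0,7.3,0],[0,0,8.8,0],[0,0,10,0],[0,0,10.6,0],[-0.7,0.01,10.64,0],[-1.5,0.02,10.64,0],[-2.12,0.02,10.64,0],[-2.12,0.02,10.64,0]]]' 1 60; python3 - <<'E'
from h import *
np.set_printoptions(precision=4,suppress=True)
s=arm.get_state(); print(s["eef_pos"],s["force"])
u=s["ee_rot"][2]+np.pi
q=tiltfit("top",u); p,d=arm.grab_frame("side"); print([ (r["score"],r["extent"]) for r in arm.trace("axle","side")])
p2,d=arm.grab_frame("top")
for r in arm.trace("roller","top")[:3]:
    P,uv=cloud(d,cam("top"),r["mask"]); c=p2[uv[:,1],uv[:,0]].astype(int); P=P[c[:,0]-c[:,2]>30]
    if len(P)>100: print("roller",len(P),*cylfit(P,.0365,np.array([.53,.215,.18]),-1.6,np.pi/6,True))
cv2.imwrite("pics/pre2.png",np.hstack([cv2.resize(p[220:380,130:290],(400,400)),cv2.resize(p2[180:280,110:210],(400,400))])[:,:,::-1])
E
```

```text
t: 15.82
eef_pos: [0.5393, 0.4418, 0.0435]
ee_rot: [3.141, -0.001, 1.543]
force: [-0.4, 0.6, -1.1]
width: 0.0196
gripper_force: 60.0
[0.5393 0.4418 0.0435] [-0.3906  0.5934 -1.0734]
top 0.57 [120.5, 224.6, 39.2, 10.2] 199 83
yaw,el deg [268.7413  28.9923] err 0.0013587229903557077
0.05 lat 0.0015 dz 0.0248
0.1 lat 0.0018 dz 0.0525
0.15 lat 0.0021 dz 0.0802
0.18 lat 0.0023 dz 0.0968
tip rel: along,lat,z 0.1648579203169247 0.0003590292482745028 0.09331348527987923 axis dist from g 0.18942629549949908
[]
roller 806 [ 0.6033 -0.1444 -0.1048 -2.4754  0.5236] [-0.6809 -0.5352  0.5   ] [0.1678 0.2356 0.3027] 0.009473522760690266
```

View pics/pre2.png

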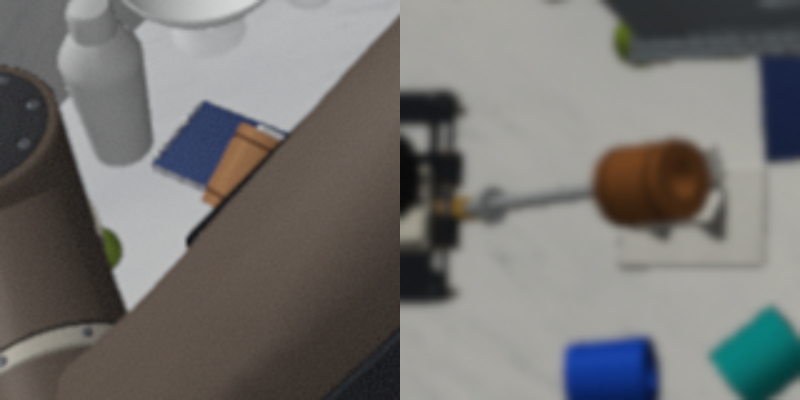

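```bash
python3 -m crank '[[[0,0,0.11,0],[-0.4,0,-0.1,0],[-0.8,0,-0.31,0],[-1.2,-0.01,-0.52,0],[-1.6,-0.01,-0.72,0],[-2,-0.01,-0.93,0],[-2.4,-0.02,-1.14,0],[-2.7,-0.02,-1.3,0],[-3,-0.02,-1.45,0],[-3,-0.02,-1.45,0]]]' 1 60; python3 - <<'E'
from h import *
np.set_printoptions(precision=4,suppress=True)
s=arm.get_state(); print(s["eef_pos"],s["force"],s["moment"])
p,d=arm.grab_frame("top"); tiltfit("top",s["ee_rot"][2]+np.pi)
p2,_=arm.grab_frame("wrist")
cv2.imwrite("pics/ins.png",np.hstack([cv2.resize(p[180:280,110:210],(400,400)),cv2.resize(p2,(400,300)).repeat(1,0)[:300].copy() if False else cv2.copyMakeBorder(cv2.resize(p2,(400,300)),0,100,0,0,0)])[:,:,::-1])
E
```

```text
t: 17.38
eef_pos: [0.5365, 0.3679, 0.0787]
ee_rot: [3.141, -0.0, 1.544]
force: [0.6, 0.6, -2.2]
width: 0.0195
gripper_force: 60.0
[0.5365 0.3679 0.0787] [ 0.5964  0.5979 -2.1617] [-0.0068  0.0578 -0.019 ]
```

View pics/ins.png

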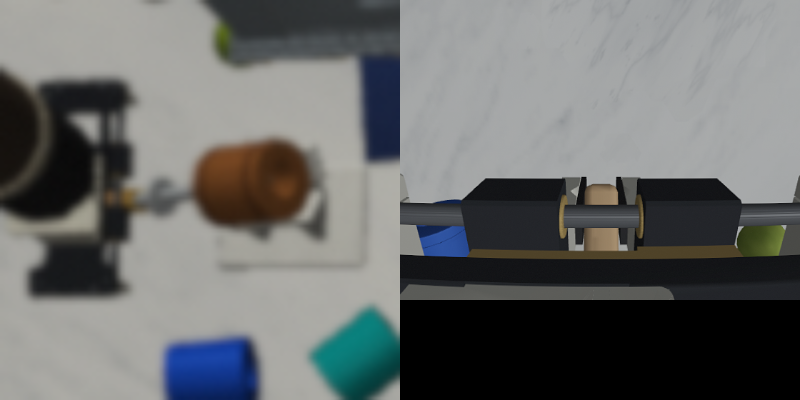

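```bash
python3 -m crank '[[[-0.3,0,-0.16,0],[-0.7,0,-0.37,0],[-1.1,0,-0.58,0],[-1.5,0,-0.8,0],[-1.8,0,-0.96,0],[-1.97,0,-1.05,0],[-1.97,0,-1.05,0]]]' 1 60; python3 - <<'E'
from h import *
np.set_printoptions(precision=4,suppress=True)
s=arm.get_state(); print(s["eef_pos"],s["force"],s["moment"])
p,d=arm.grab_frame("top"); C=cam("top")
rs=arm.trace("roller","top")
for r in rs[:3]:
    P,uv=cloud(d,C,r["mask"]); c=p[uv[:,1],uv[:,0]].astype(int); m=(c[:,0]-c[:,2]>30)&(P[:,0]>.45)
    print(r["score"],r["extent"],m.sum(), np.percentile(P[m],[2,50,98],0) if m.sum()>20 else "")
cv2.imwrite("pics/ins2.png",cv2.resize(p[180:280,110:210],(600,600))[:,:,::-1])
E
```

```text
t: 18.45
eef_pos: [0.5352, 0.3189, 0.1048]
ee_rot: [3.141, -0.0, 1.544]
force: [0.4, 0.5, -1.6]
width: 0.0198
gripper_force: 60.0
[0.5352 0.3189 0.1048] [ 0.4038  0.4685 -1.5671] [ 0.0965 -0.0025 -0.0028]
0.9 [158.3, 213.6, 29.9, 21.5] 430 [[0.5017 0.1721 0.1828]
 [0.5296 0.2102 0.2063]
 [0.5644 0.2584 0.2293]]
0.89 [151.7, 265.8, 24.7, 18.1] 0 
0.68 [187.6, 260.3, 26.0, 21.3] 0
```

View pics/ins2.png

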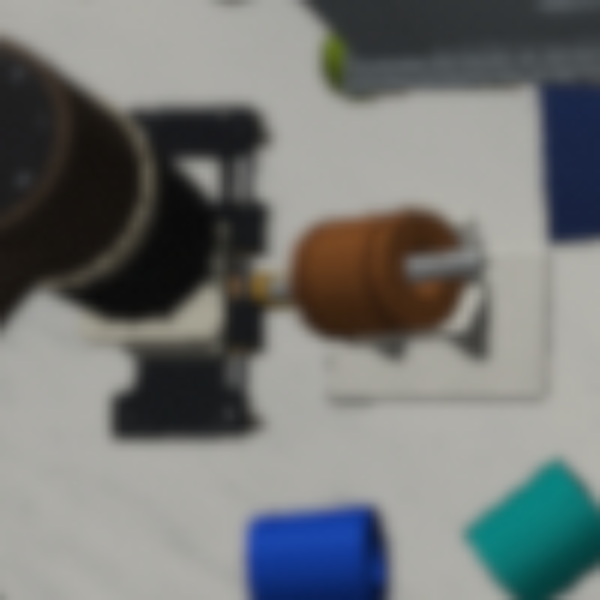

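```bash
python3 -m crank '[[[0,0,-0.15,0],[0,0,-0.3,0],[0,0,-0.45,0],[0,0,-0.6,0],[0,0,-0.75,0],[0,0,-0.9,0],[0,0,-1.1,0],[0,0,-1.3,0],[0,0,-1.3,0],[0,0,-1.3,0]]]' 1 60; cat >> h.py <<'E'
def rollfit(n,r0,yaw0,el0,thr=.06):
    p,d=arm.grab_frame(n); C=cam(n)
    for r in arm.trace("roller",n)[:4]:
        P,uv=cloud(d,C,r["mask"]); c=p[uv[:,1],uv[:,0]].astype(int); m=(c[:,0]-c[:,2]>30)&(np.linalg.norm(P-r0,axis=1)<thr); P=P[m]
        if m.sum()>100:
            q,a,rg,e=cylfit(P,.0365,np.array(r0),yaw0,el0); print(n,"roller",m.sum(),q[:3],np.degrees(q[3:]),rg,e); print("x span",np.percentile(P,[2,50,98],0))
E
python3 - <<'E'
from h import *
np.set_printoptions(precision=4,suppress=True)
s=arm.get_state(); print(s["eef_pos"],s["force"],s["moment"],s["width"])
rollfit("top",[.533,.212,.21],-1.6,.45); tiltfit("top",s["ee_rot"][2]+np.pi)
rollfit("side",[.533,.212,.21],-1.6,.45)
E
```

```text
t: 19.8
eef_pos: [0.535, 0.319, 0.137]
ee_rot: [-3.141, -0.0, 1.544]
force: [0.1, 0.2, -4.3]
width: 0.0198
gripper_force: 60.0
[0.535 0.319 0.137] [ 0.1396  0.2003 -4.3416] [0.164  0.0066 0.0036] 0.01978980540378035
```

```bash
python3 - <<'E'
from h import *
np.set_printoptions(precision=4,suppress=True)
s=arm.get_state()
for n in ("top","side"):
    p,d=arm.grab_frame(n)
    for th in ("roller","axle","axle_tip"): print(n,th,[(round(r["score"],2),np.round(r["extent"])) for r in arm.recognise(th,n)])
    P,uv=cloud(d,cam(n)); c=p[uv[:,1],uv[:,0]].astype(int)
    m=(c[:,0]-c[:,2]>30)&(P[:,0]>.47)&(P[:,0]<.6)&(P[:,1]>.14)&(P[:,1]<.32)&(P[:,2]>.13)&(P[:,2]<.3); Q=P[m]
    print(n,m.sum(),np.percentile(Q,[1,50,99],0) if m.sum() else "")
    if m.sum()>100: print(cylfit(Q,.0365,np.array([.533,.212,.2]),-1.6,.4))
    # spindle beyond high end: grey points near x .53, y<.19
    m=(c.max(1)-c.min(1)<20)&(np.abs(P[:,0]-.534)<.015)&(P[:,1]>.1)&(P[:,1]<.19)&(P[:,2]>.17)&(P[:,2]<.3); Q=P[m]
    for y in np.arange(.1,.19,.01):
        k=np.abs(Q[:,1]-y)<.005
        if k.sum()>3: print("grey y",round(y,3),k.sum(),np.percentile(Q[k],[10,50,90],0)[:,2])
E
```

```text
top roller [(0.82, array([151., 266.,  25.,  20.])), (0.81, array([188., 259.,  29.,  25.])), (0.64, array([154., 211.,  30.,  21.]))]
top axle []
top axle_tip [(0.66, array([153., 226.,  29.,   2.])), (0.17, array([153., 210.,  32.,  27.]))]
top 456 [[0.502  0.176  0.1796]
 [0.5298 0.2169 0.2265]
 [0.5656 0.2924 0.251 ]]
(array([ 0.5351,  0.2132,  0.2021, -1.4962,  0.4749]), array([ 0.0663, -0.8869,  0.4573]), array([-0.0785,  0.0106,  0.0356]), np.float64(0.002851366668123495))
grey y 0.15 14 [0.1723 0.245  0.2502]
grey y 0.16 18 [0.1724 0.245  0.2495]
grey y 0.17 13 [0.2327 0.2422 0.2454]
grey y 0.18 13 [0.2078 0.2351 0.2405]
side roller [(0.93, array([286., 309.,  36.,  42.])), (0.93, array([259., 357.,  43.,  51.]))]
side axle []
side axle_tip []
side 0
```

```bash
python3 -m crank '[[[0,0,-0.3,0],[0,0,-0.9,0],[0,0,-1.6,0],[0,0,-2.4,0],[0,0,-3.2,0],[0,0,-4,0],[0,0,-4.8,0],[0,0,-5.6,0],[0,0,-6.3,0],[0,0,-6.8,0],[0,0,-6.9,0],[0,0,-6.9,0]]]' 1 60; python3 - <<'E'
from h import *
np.set_printoptions(precision=4,suppress=True)
s=arm.get_state(); print(s["eef_pos"],s["force"],s["moment"],s["q"])
p,d=arm.grab_frame("top"); P,uv=cloud(d,cam("top")); c=p[uv[:,1],uv[:,0]].astype(int)
m=(c[:,0]-c[:,2]>30)&(P[:,0]>.47)&(P[:,0]<.6)&(P[:,1]>.14)&(P[:,1]<.27)&(P[:,2]>.3); Q=P[m]
print(m.sum(),cylfit(Q,.0365,np.array([.533,.212,.374]),-1.6,.45))
E
```

```text
t: 22.0
eef_pos: [0.5348, 0.319, 0.3091]
ee_rot: [-3.141, 0.0, 1.544]
force: [1.2, -0.5, -5.6]
width: 0.02
gripper_force: 60.0
[0.5348 0.319  0.3091] [ 1.2264 -0.4842 -5.5952] [ 0.1881  0.0288 -0.0039] [ 0.8507  0.2338  0.0234 -0.0003 -1.361   2.2645]
664 (array([0.5383, 0.2192, 0.3737, 0.1036, 1.5151]), array([0.0554, 0.0058, 0.9984]), array([-0.0094,  0.0276,  0.5113]), np.float64(0.007900275368821985))
```

```bash
python3 -m crank '[[[-0.5,-0.1,0,-0],[-1.3,-0.3,0,1],[-2.1,-0.5,0,2.5],[-2.9,-0.7,0,4],[-3.8,-0.9,0,5.5],[-4.7,-1.1,0,7],[-5.6,-1.35,0,8.5],[-6.5,-1.6,0,10],[-7.4,-1.8,0,11.5],[-8.2,-2,0,13],[-8.9,-2.15,0,14.5],[-9.63,-2.33,0,16]]]' 1 60; python3 - <<'E'
from h import *
np.set_printoptions(precision=4,suppress=True)
s=arm.get_state(); print(s["eef_pos"],np.degrees(s["ee_rot"]),s["force"],s["moment"])
u=s["ee_rot"][2]+np.pi
for n in ("top","side"):
    p,d=arm.grab_frame(n); P,uv=cloud(d,cam(n)); c=p[uv[:,1],uv[:,0]].astype(int)
    g=s["eef_pos"]+[0,0,.0188]; cc=g+.107*np.array([np.cos(u)*.89,np.sin(u)*.89,.46])
    m=(c[:,0]-c[:,2]>30)&(np.linalg.norm(P-cc,axis=1)<.07); Q=P[m]
    if m.sum()>100: print(n,m.sum(),cc,cylfit(Q,.0365,cc,u,.45))
E
```

```text
t: 23.55
eef_pos: [0.4698, 0.0785, 0.3094]
ee_rot: [3.141, 0.0, 0.144]
force: [1.3, -0.6, -4.9]
width: 0.0195
gripper_force: 60.0
[0.4698 0.0785 0.3094] [179.9748   0.0068   8.2257] [ 1.3445 -0.579  -4.947 ] [-0.0414 -0.2746 -0.0283]
top 613 [0.3755 0.0649 0.3774] (array([0.3726, 0.0626, 0.3712, 3.251 , 0.4692]), array([-0.8866, -0.0974,  0.4522]), array([-0.0384,  0.0126,  0.0395]), np.float64(0.0019527617325937469))
side 1493 [0.3755 0.0649 0.3774] (array([0.3722, 0.0624, 0.3706, 3.2963, 0.497 ]), array([-0.8685, -0.1354,  0.4768]), array([-0.0478,  0.0118,  0.0399]), np.float64(0.0009070096583188997))
```

```bash
python3 -m crank '[[[-0.1,0.4,0,1.2],[-0.35,1,0,2.6],[-0.6,1.7,0,4],[-0.85,2.4,0,5.4],[-1.1,3.1,0,6.8],[-1.35,3.8,0,8.2],[-1.6,4.6,0,9.6],[-1.85,5.3,0,11],[-2.1,6,0,12.4],[-2.35,6.8,0,13.8],[-2.6,7.5,0,15],[-2.81,8.08,0,16]]]' 1 60; python3 -c "
from h import *
s=arm.get_state();print(s['q'],np.degrees(s['ee_rot']),s['eef_pos'],s['t'])"
```

```text
t: 25.15
eef_pos: [0.4302, -0.131, 0.3094]
ee_rot: [3.141, -0.0, -1.249]
force: [0.3, 0.5, -4.0]
width: 0.0199
gripper_force: 60.0
[ 1.45365629e-01 -7.16160867e-02 -3.14613884e-01  4.46714183e-04
 -1.32843270e+00  1.76098963e-01] [ 1.79959873e+02 -1.80928152e-02 -7.15752787e+01] [ 0.43023055 -0.13102513  0.30935179] 25.15
```

```bash
python3 -m crank '[[[0.4,0.3,0,1.2],[1,0.8,0,2.6],[1.6,1.3,0,4],[2.2,1.8,0,5.4],[2.8,2.3,0,6.8],[3.4,2.8,0,8.2],[4,3.3,0,9.6],[4.6,3.8,0,11],[5.2,4.3,0,12.4],[5.9,4.9,0,13.8],[6.4,5.3,0,14.5],[6.65,5.49,0,14.86]]]' 1 60; python3 -m crank '[[[0,0,1.5,0],[0,0,3,0],[0,0,4,0],[0,0,4.4,0],[0,0,4.4,0],[0,0,4.4,0]]]' 1 60;  cat >> h.py <<'E'
SC=np.array([.4446,-.2693,0]); SU=np.array([np.cos(np.radians(34.1)),np.sin(np.radians(34.1)),0]); SV=np.array([-SU[1],SU[0],0])
def scene(n="side",el=.45,rad=.1,ch=.107):
    s=arm.get_state(); u=s["ee_rot"][2]+np.pi; g=s["eef_pos"]+[0,0,.0188]
    print("t",s["t"],s["eef_pos"],np.degrees(s["ee_rot"][2]),"F",s["force"],"M",s["moment"],s["width"])
    p,d=arm.grab_frame(n); P,uv=cloud(d,cam(n)); c=p[uv[:,1],uv[:,0]].astype(int)
    cc=g+ch*np.array([np.cos(u)*np.cos(el),np.sin(u)*np.cos(el),np.sin(el)])
    m=(c[:,0]-c[:,2]>30)&(np.linalg.norm(P-cc,axis=1)<.065); 
    if m.sum()>100:
        q,a,rg,e=cylfit(P[m],.0365,cc,u,el); print("roller",m.sum(),q[:3],np.degrees(q[3:]),rg,e,"stand xyz",(q[:3]-SC)@SU,(q[:3]-SC)@SV)
        print("from grasp: along",(q[:3]-g)@a+rg[[0,2]].mean())
    X=(P-g)@SU; Y=(P-g)@SV
    m=(c.max(1)-c.min(1)<25)&(np.abs(Y)<.015)&(X>.125)&(X<.21)&(P[:,2]>.09)
    for k in np.arange(.13,.21,.01):
        j=m&(np.abs(X-k)<.005)
        if j.sum()>4: print("spindle X",round(k,3),j.sum(),"z",np.percentile(P[j,2],[10,50,90]).round(4),"standx",((P[j]-SC)@SU).mean().round(4),"lat",((P[j]-SC)@SV).mean().round(4))
E
python3 - <<'E'
from h import *
np.set_printoptions(precision=4,suppress=True)
scene(); tiltfit("side",arm.get_state()["ee_rot"][2]+np.pi)
E
```

```text
t: 26.65
eef_pos: [0.3528, -0.332, 0.3093]
ee_rot: [3.141, -0.001, -2.545]
force: [-0.2, 0.0, -4.1]
width: 0.0197
gripper_force: 60.0
t: 27.4
eef_pos: [0.354, -0.3318, 0.2008]
ee_rot: [-3.14, 0.001, -2.544]
force: [0.3, 0.6, -4.1]
width: 0.0199
gripper_force: 60.0
t 27.4 [ 0.354  -0.3318  0.2008] -145.78472859139703 F [ 0.3456  0.6108 -4.1456] M [-0.2389  0.2931  0.0135] 0.019860486677884676
roller 709 [ 0.4365 -0.2777  0.2618] [32.6123 28.4665] [-0.0341  0.0151  0.0412] 0.0017334493269844618 stand xyz -0.011391215279190296 -0.0024444157715157898
from grasp: along 0.11036879443630458
spindle X 0.13 19 z [0.2779 0.2909 0.2949] standx 0.0206 lat 0.002
spindle X 0.14 18 z [0.2893 0.2951 0.3006] standx 0.0299 lat 0.0043
spindle X 0.15 26 z [0.2535 0.301  0.3069] standx 0.0401 lat 0.0028
spindle X 0.16 18 z [0.2998 0.3081 0.311 ] standx 0.0497 lat 0.0043
spindle X 0.17 32 z [0.1041 0.3079 0.3146] standx 0.0606 lat 0.0007
spindle X 0.18 29 z [0.0916 0.1014 0.1094] standx 0.0698 lat -0.0007
side 0.42 [318.7, 193.4, 57.8, 46.5] 1502 178
yaw,el deg [ 3.5938 93.0891] err 0.0021661402663542976
0.05 lat 0.0805 dz 2.5998
0.1 lat 0.0509 dz 1.5232
0.15 lat 0.0213 dz 0.4466
0.18 lat 0.0036 dz -0.1993
tip rel: along,lat,z 0.17909364121448695 0.02153635809544384 -0.100302512826387 axis dist from g -0.10787135298846698
```

```bash
python3 -m crank '[[[0.08,0,1,0],[0.08,0,2.2,0],[0.08,0,3.3,0],[0.08,0,4.2,0],[0.08,0,4.7,0],[0.08,0,4.9,0],[0.08,0,5.0,0],[0.08,0,5.1,0],[0.08,0,5.18,0],[0.08,0,5.18,0]]]' 1 60; python3 - <<'E'
from h import *
np.set_printoptions(precision=4,suppress=True)
scene()
E
```

```text
t: 28.8
eef_pos: [0.3517, -0.3326, 0.0702]
ee_rot: [-3.141, 0.0, -2.545]
force: [0.3, -0.8, -4.3]
width: 0.0195
gripper_force: 60.0
t 28.8 [ 0.3517 -0.3326  0.0702] -145.8170162462111 F [ 0.3404 -0.8335 -4.3063] M [-0.1626  0.3347  0.0201] 0.019490370847852354
roller 622 [ 0.4337 -0.2778  0.1312] [33.6649 27.6039] [-0.0332  0.0168  0.0414] 0.0016870848872663352 stand xyz -0.013797063671984456 -0.0009358341446750627
from grasp: along 0.11107243766387614
spindle X 0.13 18 z [0.1466 0.1608 0.166 ] standx 0.0181 lat 0.0028
spindle X 0.14 16 z [0.1594 0.1663 0.1707] standx 0.0279 lat 0.0059
spindle X 0.15 22 z [0.1205 0.1693 0.1743] standx 0.0373 lat 0.0034
spindle X 0.16 19 z [0.1694 0.1766 0.1814] standx 0.0479 lat 0.0053
spindle X 0.17 21 z [0.1003 0.1778 0.1834] standx 0.0587 lat 0.0041
spindle X 0.18 32 z [0.0941 0.1049 0.1126] standx 0.0682 lat -0.0026
```

```bash
python3 -m crank '[[[0,0,0.08,0],[0,0,0.14,0],[0,0,0.14,0]]]' 1 60; python3 -m crank '[[[0,0,0.05,0],[0,0,0.1,0],[0,0,0.1,0]]]' 1 60
```

```text
t: 29.22
eef_pos: [0.3521, -0.3329, 0.0675]
ee_rot: [-3.14, 0.0, -2.544]
force: [-3.0, 1.3, 7.0]
width: 0.0199
gripper_force: 60.0
t: 29.6
eef_pos: [0.3526, -0.3331, 0.066]
ee_rot: [-3.139, 0.001, -2.544]
force: [-5.2, 4.1, 17.7]
width: 0.0194
gripper_force: 60.0
```

```bash
python3 -m crank '[[[0,0,-0.05,0],[0,0,-0.05,0],[0.01,0,-0.15,0],[0.03,0,-0.25,0],[0.05,0,-0.35,0],[0.07,0,-0.45,0],[0.08,0,-0.53,0],[0.08,0,-0.53,0]]]' 1 15; python3 - <<'E'
from h import *
np.set_printoptions(precision=4,suppress=True)
scene(el=.2)
E
```

```text
t: 30.6
eef_pos: [0.35, -0.3337, 0.0776]
ee_rot: [-3.141, 0.0, -2.545]
force: [-1.7, -1.5, 1.9]
width: 0.02
gripper_force: 15.0
t 30.6 [ 0.35   -0.3337  0.0776] -145.81643824696604 F [-1.7191 -1.4695  1.948 ] M [-0.5252  0.884   0.0054] 0.019969979475269944
roller 612 [ 0.4372 -0.2754  0.1172] [33.242 15.741] [-0.0336  0.0107  0.0408] 0.001464673841066251 stand xyz -0.009538758933479495 -0.0009565346799037941
from grasp: along 0.11025070289883508
spindle X 0.14 14 z [0.1207 0.1406 0.1438] standx 0.0259 lat -0.0001
spindle X 0.15 25 z [0.099  0.1387 0.1448] standx 0.0357 lat 0.0023
spindle X 0.16 16 z [0.1401 0.145  0.1485] standx 0.0457 lat 0.0041
spindle X 0.17 16 z [0.1384 0.1475 0.1505] standx 0.0554 lat 0.0036
spindle X 0.18 45 z [0.0965 0.1122 0.1532] standx 0.066 lat -0.0014
spindle X 0.19 17 z [0.0925 0.1021 0.1524] standx 0.0719 lat 0.0033
```

```bash
python3 -m crank '[[[0.02,0,-0.1,0],[0.03,0,-0.2,0],[0.04,0,-0.28,0],[0.04,0,-0.35,0],[0.04,0,-0.35,0]]]' 1 15; python3 - <<'E'
from h import *
np.set_printoptions(precision=4,suppress=True)
scene(el=.08)
E
```

```text
t: 31.28
eef_pos: [0.3495, -0.3342, 0.0864]
ee_rot: [-3.141, 0.0, -2.545]
force: [1.2, 1.4, 2.3]
width: 0.02
gripper_force: 15.0
t 31.275 [ 0.3495 -0.3342  0.0864] -145.807434972449 F [1.235  1.4183 2.2743] M [ 0.4938 -0.0737  0.0222] 0.020026581269874253
roller 615 [ 0.4387 -0.2746  0.1068] [33.9677  5.2439] [-0.0342  0.0077  0.0395] 0.001501821129316204 stand xyz -0.00787069553049468 -0.001115723691028097
from grasp: along 0.10963540140358599
spindle X 0.14 6 z [0.1181 0.1229 0.136 ] standx 0.0285 lat 0.0019
spindle X 0.15 15 z [0.1167 0.1221 0.1279] standx 0.0353 lat 0.005
spindle X 0.16 16 z [0.1166 0.1244 0.1279] standx 0.0447 lat 0.0049
spindle X 0.17 18 z [0.1163 0.1257 0.1288] standx 0.0548 lat 0.0049
spindle X 0.18 28 z [0.0931 0.1171 0.1283] standx 0.0652 lat 0.0036
spindle X 0.19 29 z [0.0915 0.1183 0.1297] standx 0.073 lat 0.0038
```

```bash
python3 -m crank '[[[0,0,-0.08,0],[0,0,-0.16,0],[0,0,-0.16,0],[0,0,-0.16,0]]]' 1 15; python3 - <<'E'
from h import *
np.set_printoptions(precision=4,suppress=True)
scene(el=.02)
E
```

```text
t: 31.82
eef_pos: [0.3494, -0.3343, 0.0902]
ee_rot: [-3.141, 0.0, -2.545]
force: [0.9, 2.5, 2.4]
width: 0.0198
gripper_force: 15.0
t 31.825 [ 0.3494 -0.3343  0.0902] -145.81529859312346 F [0.9337 2.4647 2.4464] M [ 0.6535 -0.4886  0.0331] 0.01984943211757322
roller 605 [ 0.4383 -0.2747  0.1024] [33.1044  0.9446] [-0.035   0.0048  0.0392] 0.0013614531055731564 stand xyz -0.008193752587551457 -0.0009269170065869794
from grasp: along 0.10909713487416581
spindle X 0.15 20 z [0.1106 0.1167 0.123 ] standx 0.0342 lat 0.0055
spindle X 0.16 17 z [0.1098 0.1151 0.1186] standx 0.0446 lat 0.0038
spindle X 0.17 17 z [0.1106 0.1162 0.1203] standx 0.055 lat 0.0051
spindle X 0.18 25 z [0.0935 0.1139 0.118 ] standx 0.0644 lat 0.0017
spindle X 0.19 29 z [0.0924 0.1109 0.1181] standx 0.0731 lat 0.0033
```

```bash
python3 -m crank '[[[0,0,0,0],[0,0,-0.03,0],[0,0,-0.03,0],[0,0,-0.03,0]]]' 1 3; python3 -m crank '[[[0,0,0,0],[0,0,0,0],[0,0,0,0],[0,0,0,0],[0,0,0,0],[0,0,0,0]]]' 0 3;  python3 - <<'E'
from h import *
np.set_printoptions(precision=4,suppress=True)
scene(el=.0)
E
```

```text
t: 32.38
eef_pos: [0.3491, -0.3342, 0.0908]
ee_rot: [3.141, -0.0, -2.545]
force: [2.0, 0.8, 1.3]
width: 0.0199
gripper_force: 3.0
t: 33.12
eef_pos: [0.3491, -0.3342, 0.0908]
ee_rot: [3.142, -0.0, -2.545]
force: [0.3, 0.0, 0.1]
width: 0.0744
gripper_force: 0.0
t 33.125 [ 0.3491 -0.3342  0.0908] -145.81783941983505 F [0.2882 0.0084 0.1308] M [0.0345 0.0367 0.0091] 0.07436008944451192
roller 599 [ 0.4382 -0.2749  0.1016] [32.641   0.0389] [-0.0345  0.0044  0.0395] 0.001533013531166534 stand xyz -0.008488753727568202 -0.0010728755892986746
from grasp: along 0.10944337764125792
spindle X 0.15 19 z [0.109  0.116  0.1188] standx 0.034 lat 0.005
spindle X 0.16 17 z [0.109  0.1149 0.118 ] standx 0.0444 lat 0.0032
spindle X 0.17 14 z [0.1106 0.1137 0.1171] standx 0.0546 lat 0.005
spindle X 0.18 22 z [0.0923 0.1123 0.1166] standx 0.0645 lat 0.0008
spindle X 0.19 31 z [0.0925 0.1106 0.1164] standx 0.0728 lat 0.0022
```

Released; retreat straight up and verify from the wrist and side cameras.

```bash
python3 -m crank '[[[0,0,-0.5,0],[0,0,-1.5,0],[0,0,-3,0],[0,0,-4.5,0],[0,0,-6,0],[0,0,-6,0],[0,0,-6,0]]]' 0 3; python3 - <<'E'
from h import *
np.set_printoptions(precision=4,suppress=True)
s=arm.get_state(); p,d=arm.grab_frame("wrist"); P,uv=cloud(d,cam("wrist",s)); 
X=(P-SC)@SU; Y=(P-SC)@SV; c=p[uv[:,1],uv[:,0]].astype(int)
m=(np.abs(Y)<.03)&(P[:,2]>.09)&(P[:,2]<.14)&(X<-.03)&(X>-.15)
for k in np.arange(-.134,-.03,.004):
    j=m&(np.abs(X-k)<.002)
    if j.sum()>5: print(round(k,3),j.sum(),"z90",np.percentile(P[j,2],[50,95]).round(4),"lat",np.percentile(Y[j],[2,50,98]).round(4))
p,d=arm.grab_frame("side"); P,uv=cloud(d,cam("side")); c=p[uv[:,1],uv[:,0]].astype(int)
cc=np.array([.4405,-.272,.102]); m=(c[:,0]-c[:,2]>30)&(np.linalg.norm(P-cc,axis=1)<.06)
q,a,rg,e=cylfit(P[m],.0365,cc,.595,0); print(q,rg,"stand x of roller mid",(q[:3]-SC)@SU+rg[[0,2]].mean())
X=(P-SC)@SU; Y=(P-SC)@SV
for k in np.arange(.04,.1,.004):
    j=(np.abs(Y)<.012)&(np.abs(X-k)<.002)&(P[:,2]>.095)
    if j.sum()>3: print("tip",round(k,3),j.sum(),np.percentile(P[j,2],[50,95]).round(4),np.percentile(Y[j],[5,95]).round(4))
E
```

```text
t: 34.05
eef_pos: [0.3489, -0.334, 0.2411]
ee_rot: [-3.141, 0.001, -2.545]
force: [-0.5, -0.3, -0.5]
width: 0.0878
gripper_force: 0.0
-0.126 188 z90 [0.1173 0.121 ] lat [-0.0083 -0.0001  0.0084]
-0.122 126 z90 [0.1207 0.1223] lat [-0.0091  0.0007  0.0097]
-0.118 113 z90 [0.1208 0.1225] lat [-0.0091 -0.0001  0.0097]
-0.114 113 z90 [0.1209 0.1221] lat [-0.0092  0.0007  0.0098]
-0.11 115 z90 [0.1209 0.1222] lat [-0.0092 -0.0001  0.0098]
-0.106 109 z90 [0.1209 0.1221] lat [-0.0092  0.0007  0.0099]
-0.102 109 z90 [0.1208 0.1221] lat [-0.0093 -0.0001  0.0099]
-0.098 111 z90 [0.121  0.1224] lat [-0.0093 -0.0001  0.01  ]
-0.094 108 z90 [0.1208 0.1221] lat [-0.0093 -0.0001  0.01  ]
-0.09 108 z90 [0.1209 0.122 ] lat [-0.0093  0.0008  0.0101]
-0.086 101 z90 [0.1208 0.1221] lat [-0.0094 -0.      0.0092]
-0.082 132 z90 [0.1213 0.1227] lat [-0.0102 -0.      0.0104]
-0.078 31 z90 [0.1211 0.1228] lat [-0.0088 -0.      0.0096]
-0.074 64 z90 [0.1154 0.1167] lat [-0.0061 -0.      0.0067]
-0.07 239 z90 [0.1131 0.1191] lat [-0.0262 -0.      0.0264]
-0.066 383 z90 [0.1161 0.1228] lat [-0.0283 -0.      0.0
[... 292 characters left out ...]
-0.0008  0.0289]
-0.042 60 z90 [0.1252 0.1303] lat [-0.0297  0.      0.0296]
-0.038 6 z90 [0.1222 0.1238] lat [-0.0297  0.0005  0.0299]
[ 0.4413 -0.2732  0.1014  0.5826  0.0043] [-0.0376  0.0021  0.0361] stand x of roller mid -0.005693782114715153
tip 0.04 6 [0.1135 0.1191] [-0.0031  0.0083]
tip 0.044 5 [0.1153 0.1162] [0.0009 0.007 ]
tip 0.048 8 [0.1151 0.1195] [-0.0014  0.0071]
tip 0.052 5 [0.1155 0.1157] [0.0008 0.0088]
tip 0.056 5 [0.1159 0.1161] [-0.0002  0.0066]
tip 0.06 7 [0.1138 0.1168] [-0.0008  0.0083]
tip 0.064 6 [0.1153 0.1215] [-0.0118  0.0047]
tip 0.068 4 [0.114 0.116] [-0.0008  0.005 ]
tip 0.072 10 [0.1124 0.1171] [-0.0063  0.007 ]
tip 0.076 6 [0.1152 0.1185] [-0.0009  0.0076]
```

```bash
python3 -c "
from station import arm
s=arm.get_state(); print(s['t'],s['force'],s['qd'].round(4)); print(arm.job_done())"
```

```text
34.15 [ 0.35126256 -0.39781188 -1.0206772 ] [ 0.001   0.0089 -0.0041  0.0007 -0.0004 -0.0008]
the job is handed in; nothing more can be done
None
```

I handed the job in at 34 s of the 72 s allowed: the axle is back level in both forks with the handle at its former end, and the roller is on the spindle about 2–3 mm from the collar. The gripper is open and clear above it, and I saw no verdict from the judge.

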